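# File a rinsed blotting cassette on edge in the drying drawer

### The arm

A 6-joint arm with a two-finger parallel gripper is mounted at the origin on a cart in front of the work surface, level with it; the furniture and walls round the work are solid. World frame = base frame: x ahead of the robot, y to its left, z up, the work surface at z = 0. Lengths are in m, angles in degrees, forces in N, time in s.
With the tool pointing down it reaches from about 0.25 to 0.725 m from the base axis. Payload 9.7 kg.
Tool frame: the origin (TCP) lies between the finger pads; the fingertips stand 17 mm ahead of it and the grasp point (between the pads) lies 2 mm behind it; z points along the fingers, y is the direction in which the jaws open and shut (so a half turn about z gives the same grasp; the last joint's range is limited). The gripper opens to 85 mm and grips with 20 to 120 N. Pads are 22 mm wide; open, the fingers measure 114 mm over their backs; the gripper's body (76 mm by 85 mm) begins 54 mm behind the grasp point. The pads swing forward as they close: fully open they stand 13 mm farther back than shut.
Start: joints at [76.261, 4.979, 10.078, 95.1, 0, 90], TCP at [0.131, 0.534, 0.248] pointing down, gripper open.
Joint ranges: [-179.16, 179.16], [-48.56, 103.87], [-65.8, 70.77], [-126.05, 130.52], [-82.76, 87.17], [-180, 180]. Speed limits (degrees/s): [127.2, 127.2, 147.25, 180, 180, 180].

### API

Orientations are given as [roll, pitch, yaw] about the fixed x, y, z axes, in that order (R = Rz(yaw) Ry(pitch) Rx(roll)).
In Python, from workcell import monitor, cams, order gives the robot as it stands. The module is installed in compiled form; this text tells all that it offers.
- The arm moves only by the shell command python3 -m handwheel 'ROWS' [OPENING] [FORCE]. ROWS is JSON, a list of rows, each a list of 6 numbers: the shift along the tool's x, y, z in m, then the turn, a rotation vector about the tool's x, y, z in degrees. In form: [[tx, ty, tz, wx, wy, wz], ...]. A call has exactly 8 rows; each row shifts and turns the commanded pose from where the row before left it, along the tool's axes as they then stand; what a row does not reach is not made up. A row lasts 1/12 s, in which the tool goes at most 41.7 mm and 7.16 degrees, less where a joint would pass 70% of its speed; a pose out of reach is approached as far as the arm can. A call is refused whole if a number of a shift passes 0.0417 or a number of a turn 7.16, either way. A call with a gripper value outside its range is refused whole. OPENING is the opening, from -1 (shut) to 1 (fully open), set as the call begins (- or left out, the last holds). The fingers move at their own pace and stop on an object; FORCE is the grip in N (left out, the last holds). Time passes only in rows, so rows that do not move let the fingers close, or fill a call up. It gives the time, the measured TCP pose, the force and the opening at its end, in the units of the state.
- monitor.get_obs(): the state, without advancing time (a new reading comes with each control period).
- cams.camera(name): name is "scene" or "top" or "wrist"; returns a dict with "img" (400x640x3 uint8, red, green, blue), "depth" (400x640 float32, m along the optical axis (not along the pixel's ray), 0 where there is no reading), "fx", "fy", "cx", "cy" (pixels), "distortion" ([k1, k2, p1, p2, k3] as OpenCV has them; the pictures are not rectified), "rvec" (rotation vector, rad) and "tvec" (3), from world to camera coordinates, as OpenCV has them; the wrist camera has in their place "tool_from_camera" (4x4, takes a point from camera to tool coordinates, whose origin is the TCP and whose axes are the flange's). Camera axes: x right, y down, z forward; pixel columns grow to the right and rows downward; lengths in m; the calibration is good to about 2 mm. A picture is of the moment at which its call begins: read the wrist's pose just before it.
- order.job_done(): hands the job in, once; it reports no verdict.
The state is a dict: "time": time; "q": joint angles; "qd": joint speeds; "joint_efforts": joint torques, N m; "ee_pos": TCP position; "tcp_rot": TCP orientation; "wrist_force": force on the tool from outside, world axes, zero at the start; "torque": the same for the moment, N m; "opening": finger opening in m.
Only numpy, scipy, OpenCV 4.12 (cv2) and the standard library are available. Lean on these libraries where they do the work, as an engineer would, in place of code of your own. Each camera call takes 0.05 s, during which the arm holds its last target. There are 200 camera calls.

### The job

Put the rinsed blotting cassette (the plate with the grid of holes that leans on the draining stand) away to dry: pull the drying cabinet's drawer right out to its stop, lower the cassette on its long edge into an empty place of the wire rack until it stands on the drawer floor (do not drop it in) and let go of it, then push the drawer fully home. Leave the plain white plate on the stand, and the two cassettes already in the rack standing in their places.

Things in the scene. Friction and masses are not known exactly. Their poses are not given: they have to be found in the camera images.
- drawer (a joint): slide of the drying cabinet's drawer in m: 0 fully home, 0.15 at its stop; it opens along the cabinet's -x, towards the robot. It takes about 2 N to move and stays where it is left. At the start it is home or up to 12 mm ajar.
- cabinet: the white drying cabinet, fixed on the bench, 190 deep (x), 220 wide (y), 146 mm high, a timer on its top at the back left. Origin: the middle of its underside; its front is at x = -0.095 in its own frame, x points to its back, z up.
- drawer_handle (a point): middle of the drawer's steel bar handle: along the cabinet's y, 10 mm thick, 88 mm straight, 117 mm above the bench, 48 mm before the drawer front; axes as the cabinet's. The drawer front's top is 133 mm above the bench; side and back walls stand 46 mm above the drawer floor; inside it is 150 mm long, 184 mm wide.
- slot_1 (a point): place 1 of the drawer's wire rack, counted from the left seen from the robot: a gap along x between two wire hoops (4 mm wire, 48 mm high, 74 mm long), 12.5 mm wide at the foot, 18 mm at the top (in y). The point lies mid-gap on the drawer floor, 24 mm above the bench, and moves with the drawer; z up, x into the cabinet. Places are 44 mm apart.
- slot_2 (a point): place 2 of the drawer's wire rack, counted from the left seen from the robot: a gap along x between two wire hoops (4 mm wire, 48 mm high, 74 mm long), 12.5 mm wide at the foot, 18 mm at the top (in y). The point lies mid-gap on the drawer floor, 24 mm above the bench, and moves with the drawer; z up, x into the cabinet. Places are 44 mm apart.
- slot_3 (a point): place 3 of the drawer's wire rack, counted from the left seen from the robot: a gap along x between two wire hoops (4 mm wire, 48 mm high, 74 mm long), 12.5 mm wide at the foot, 18 mm at the top (in y). The point lies mid-gap on the drawer floor, 24 mm above the bench, and moves with the drawer; z up, x into the cabinet. Places are 44 mm apart.
- slot_4 (a point): place 4 of the drawer's wire rack, counted from the left seen from the robot: a gap along x between two wire hoops (4 mm wire, 48 mm high, 74 mm long), 12.5 mm wide at the foot, 18 mm at the top (in y). The point lies mid-gap on the drawer floor, 24 mm above the bench, and moves with the drawer; z up, x into the cabinet. Places are 44 mm apart.
- cassette: the rinsed blotting cassette on the draining stand. 100 long (x), 10 thick (y), 86 mm high (z), 120 g, both faces grids of square holes. Origin: middle of its lower long edge, 16 mm above the bench; z up along it, +y the side that rests on the stand. It leans back 25 degrees, in the left or right place. The stand's back reaches 38 mm up it; above, both sides are free.
- cassette_center (a point): the middle of the rinsed cassette, 43 mm up from its origin.
- filed_1: a cassette that already stands in the rack (place 2). 100 long (x), 10 thick (y), 86 mm high (z), 120 g, both faces grids of square holes. Origin: the middle of its lower long edge; y is through its thickness.
- filed_2: a cassette that already stands in the rack (place 4), like filed_1.
- filed_1_center (a point): the middle of filed_1.
- filed_2_center (a point): the middle of filed_2.
- dam: a plain white plate without holes, 100 long (x), 10 thick (y), 72 mm high (z), leaning beside the cassette on the stand, 116 mm from it centre to centre; origin and axes as for the cassette. It stays there.
- drain_stand: draining stand in a grey drip tray of 244 (x) by 112 (y) mm, 11 mm high, fixed; its wire back leans 25 degrees towards its +y. Origin: middle of its underside. Its two places are at x = -0.058 and +0.058.
Things that resemble listed ones, but are neither listed nor needed, are in the scene too. What is shaped like the cassette but green is not meant.

How it is judged:
By the outcome, as a careful person would: the job done as asked, in the order asked, and still so for the second after the job is handed in, with the robot touching nothing.
It also fails if it takes over 59 s, if anything falls off the work surface, if the arm or the gripper's body presses on something with over 40 N, if the wrist force passes 120 N, or if a joint passes its speed limit or range.

## Working session

There is one attempt and no reset: what is moved stays moved. The work goes in short steps, Python scripts to look and compute and a shell command to move; the robot and the scene stay as the last step left them, time stands still between calls to the robot, and variables do not carry over. Pictures are saved under pics/ and viewed, about 8 in all and at most 12, crops included, and the job is handed in when it is done.

```bash
mkdir -p pics
cat > h.py <<'E'
import numpy as np, cv2
from scipy.spatial.transform import Rotation as R
from workcell import monitor, cams, order
def grab(n):
    o=monitor.get_obs(); c=cams.camera(n)
    K=np.array([[c['fx'],0,c['cx']],[0,c['fy'],c['cy']],[0,0,1]]);d=np.array(c['distortion'])
    if n=='wrist':
        T=np.eye(4);T[:3,:3]=R.from_euler('xyz',o['tcp_rot'],degrees=True).as_matrix();T[:3,3]=o['ee_pos']
        W=T@np.array(c['tool_from_camera'])
    else:
        E=np.eye(4);E[:3,:3]=cv2.Rodrigues(np.array(c['rvec'],float))[0];E[:3,3]=np.ravel(c['tvec']);W=np.linalg.inv(E)
    return dict(img=c['img'],depth=c['depth'],K=K,d=d,W=W)
def cloud(g):
    h,w=g['depth'].shape
    u,v=np.meshgrid(np.arange(w),np.arange(h))
    p=cv2.undistortPoints(np.stack([u,v],-1).reshape(-1,1,2).astype(float),g['K'],g['d']).reshape(h,w,2)
    P=np.dstack([p,np.ones((h,w))])*g['depth'][...,None]
    X=P@g['W'][:3,:3].T+g['W'][:3,3]; X[g['depth']<=0]=np.nan
    return X
def ray(g,uv):
    p=cv2.undistortPoints(np.array(uv,float).reshape(-1,1,2),g['K'],g['d']).reshape(-1,2)
    return g['W'][:3,3], np.c_[p,np.ones(len(p))]@g['W'][:3,:3].T
def atz(g,uv,z):
    o,d=ray(g,uv); return o+d*((z-o[2])/d[:,2])[:,None]
def proj(g,X):
    E=np.linalg.inv(g['W']); return cv2.projectPoints(np.array(X,float).reshape(-1,1,3),cv2.Rodrigues(E[:3,:3])[0],E[:3,3],g['K'],g['d'])[0].reshape(-1,2)
def save(g,n): cv2.imwrite('pics/'+n,g['img'][...,::-1])
E
python3 - <<'E'
from h import *
import pickle
print(monitor.get_obs())
for n in('scene','top'):
    g=grab(n);save(g,n+'0.png');pickle.dump(g,open(n+'0.pkl','wb'));print(n,g['W'].round(3).tolist(),g['K'][0,0],(g['depth']>0).mean())
E
```

```text
{'time': 0.0, 'q': array([7.62613026e+01, 5.01194926e+00, 1.00326037e+01, 9.50981154e+01,
       8.79398254e-04, 9.00025872e+01]), 'qd': array([-0.03696648, -0.08019111, -0.03431656, -0.07109898, -0.03435034,
        0.09672362]), 'joint_efforts': array([ 5.94801513e-04, -5.20389783e+01,  4.64797497e+01,  1.65480649e-02,
        2.34681502e-04,  1.30988332e-05]), 'ee_pos': array([0.13056898, 0.53406497, 0.24755832]), 'tcp_rot': array([-1.79922539e+02, -8.75899654e-04,  1.66258714e+02]), 'wrist_force': array([ 0.62718639,  0.17458552, -0.01411943]), 'torque': array([ 0.03400461, -0.04518145, -0.05262347]), 'opening': 0.08538600893132932}
scene [[-0.577, -0.728, 0.369, 0.23], [-0.817, 0.51, -0.27, 0.421], [0.009, -0.457, -0.889, 0.982], [0.0, 0.0, 0.0, 1.0]] 400.03462291295733 0.9960390625
top [[-0.028, -0.974, 0.224, 0.33], [-1.0, 0.028, -0.003, 0.131], [-0.003, -0.224, -0.975, 1.23], [0.0, 0.0, 0.0, 1.0]] 508.39424785301543 0.99619140625
```

View pics/top0.png

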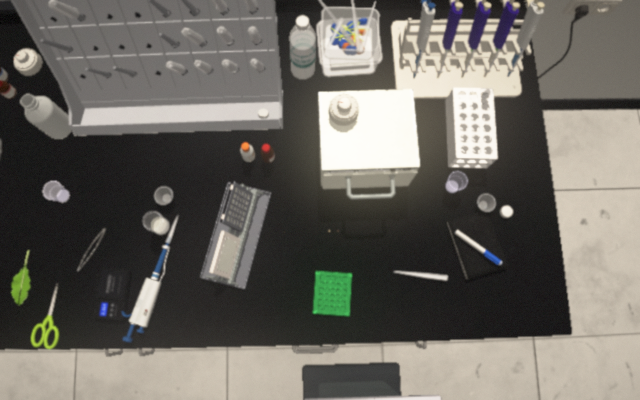

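View pics/scene0.png

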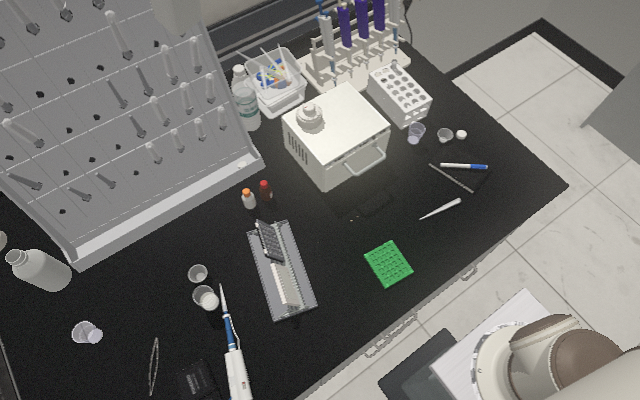

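The top view shows the cabinet around (368,140) with its handle at (371,190). The drain tray has its corners at about (232,183), (270,192), (245,288) and (203,280). The gridded cassette is at (238,207) and the white dam at (226,253). The green decoy is at (333,293). The scene view agrees with this. Next I'll measure from the depth of both views.

Run:
```python
from h import *
import pickle
for n,cab,tray in(('top',(300,85,430,200),(198,178,275,292)),('scene',(270,80,400,200),(243,215,322,322))):
    g=pickle.load(open(n+'0.pkl','rb'));X=cloud(g)
    x0,y0,x1,y1=cab;C=X[y0:y1,x0:x1].reshape(-1,3)
    t=C[(abs(C[:,2]-.146)<.006)]; r=cv2.minAreaRect((t[:,:2]*1000).astype(np.float32)); print(n,'cab top',r,np.median(t[:,2]),cv2.boxPoints(r).round(1).tolist())
    hd=C[(C[:,2]>.108)&(C[:,2]<.127)]; print('z.11-.127 pts',len(hd), np.percentile(hd,[2,50,98],axis=0).round(3).tolist())
    x0,y0,x1,y1=tray;C=X[y0:y1,x0:x1].reshape(-1,3);im=g['img'][y0:y1,x0:x1].reshape(-1,3)
    t=C[(C[:,2]>.006)]; r=cv2.minAreaRect((t[:,:2]*1000).astype(np.float32)); print('tray',r,cv2.boxPoints(r).round(1).tolist())
    hi=C[C[:,2]>.035];
    c,s=np.cos(np.radians(0)),0
    print('hi',len(hi),np.percentile(hi,[1,50,99],axis=0).round(3).tolist())
    # plane fits of high clusters via kmeans
    _,l,cen=cv2.kmeans(hi[:,:2].astype(np.float32),2,None,(3,50,1e-5),5,cv2.KMEANS_PP_CENTERS)
    for k in(0,1):
        P=hi[l.ravel()==k]
        for it in range(5):
            m=P.mean(0);U,S,V=np.linalg.svd(P-m,full_matrices=False);nn=V[2]*np.sign(V[2][2]);e=(P-m)@nn;P=P[abs(e)<max(2*e.std(),.001)]
        print(' cluster',m.round(4),'n',nn.round(3),'tilt',np.degrees(np.arcsin(nn[2])).round(1),'az',np.degrees(np.arctan2(nn[1],nn[0])).round(1),'zmax',P[:,2].max().round(3),len(P))
```

```text
top cab top ((748.6681518554688, -4.1214752197265625), (199.82949829101562, 219.04969787597656), 0.4894649088382721) 0.1443659343276401 [[647.7999877929688, 104.5], [649.7000122070312, -114.5], [849.5, -112.80000305175781], [847.5999755859375, 106.30000305175781]]
z.11-.127 pts 622 [[0.595, -0.103, 0.11], [0.633, -0.003, 0.119], [0.737, 0.105, 0.127]]
tray ((543.6646728515625, 308.7984619140625), (143.57859802246094, 257.8639221191406), 78.70301818847656) [[403.20001220703125, 263.70001220703125], [656.0, 213.10000610351562], [684.2000122070312, 353.8999938964844], [431.29998779296875, 404.5]]
hi 1608 [[0.437, 0.286, 0.036], [0.554, 0.324, 0.066], [0.647, 0.361, 0.096]]
 cluster [0.5975 0.3083 0.0666] n [-0.243 -0.874  0.421] tilt 24.9 az -105.6 zmax 0.097 682
 cluster [0.4849 0.3358 0.0607] n [-0.243 -0.864  0.44 ] tilt 26.1 az -105.7 zmax 0.087 588
scene cab top ((807.8699951171875, -5.1926727294921875), (310.6943054199219, 221.99339294433594), 0.035226546227931976) 0.14651729484047288 [[652.5, 105.69999694824219], [652.5999755859375, -116.30000305175781], [963.2999877929688, -116.0999984741211], [963.0999755859375, 105.9000015258789]]
z.11-.127 pts 785 [[0.598, -0.101, 0.109], [0.651, 0.03, 0.12], [0.966, 0.105, 0.126]]
tray ((537.758056640625, 295.0731201171875), (151.15753173828125, 245.49525451660156), 74.6352767944336) [[399.3999938964844, 254.6999969482422], [636.0999755859375, 189.6999969482422], [676.0999755859375, 335.3999938964844], [439.3999938964844, 400.5]]
hi 1194 [[0.435, 0.284, 0.036], [0.547, 0.324, 0.071], [0.648, 0.361, 0.097]]
 cluster [0.599  0.307  0.0694] n [-0.239 -0.872  0.426] tilt 25.2 az -105.3 zmax 0.099 454
 cluster [0.4857 0.3347 0.0635] n [-0.241 -0.861  0.449] tilt 26.7 az -105.6 zmax 0.087 439
```

Both views agree: the cassette is in the far place at about (0.598, 0.308), leaning 25° with its facing normal at azimuth -105.5°. The cabinet front is at x≈0.650 and y≈-0.005, with yaw near 0. Now I'll refine the cassette frame and the handle, and check for obstacles.

Run:
```python
from h import *
import pickle
az=np.radians(74.5);h=np.array([np.cos(az),np.sin(az),0]);l=np.array([h[1],-h[0],0]);t=np.radians(25)
u=h*np.sin(t)+np.array([0,0,np.cos(t)]);y=np.cross(u,l)
print('l',l.round(3),'u',u.round(3),'y',y.round(3))
for n in('top','scene'):
    g=pickle.load(open(n+'0.pkl','rb'));X=cloud(g).reshape(-1,3);X=X[np.isfinite(X[:,0])]
    r=X-[.598,.308,.068]; a,b,c=r@l,r@u,r@y
    m=(abs(c)<.004)&(abs(a)<.062)&(abs(b)<.06)
    for lo,hi in((-.05,-.02),(-.02,.0),(0,.03)):
        k=m&(b>lo)&(b<hi);print(n,'b',lo,'along',np.percentile(a[k],[1,99]).round(4),'c',np.median(c[k]).round(4))
    k=m&(abs(a)<.03);print(' b range',np.percentile(b[k],[1,99]).round(4),'zrange',X[k][:,2].min().round(3),X[k][:,2].max().round(3))
    # handle
    k=(X[:,0]>.57)&(X[:,0]<.625)&(X[:,2]>.09)&(X[:,2]<.135)&(abs(X[:,1])<.09)
    H=X[k];print(' handle',len(H),np.percentile(H,[3,50,97],axis=0).round(4).tolist(),'fit x(y)',np.polyfit(H[:,1],H[:,0],1).round(4))
    # drawer front / cabinet front edge
    k=(X[:,0]>.62)&(X[:,0]<.70)&(X[:,2]>.141)&(abs(X[:,1]+.004)<.1)
    F=X[k];ys=np.linspace(-.1,.09,12);e=[(yy,F[abs(F[:,1]-yy)<.008][:,0].min()) for yy in ys];print(' cabfront',np.round(e,4)[:,1].tolist())
    k=(X[:,0]>.3)&(X[:,0]<.9)&(X[:,1]>.13)&(X[:,1]<.6)&(X[:,2]>.1);O=X[k]
    print(' obst',len(O),[(round(a,2),round(b,2),round(O[(abs(O[:,0]-a)<.03)&(abs(O[:,1]-b)<.04)][:,2].max(initial=0),2)) for a in(.66,.72,.78,.84) for b in(.2,.28,.36,.44,.52)])
```

```text
l [ 0.964 -0.267  0.   ] u [0.113 0.407 0.906] y [ 0.242  0.873 -0.423]
top b -0.05 along [-0.0496  0.0486] c 0.0005
top b -0.02 along [-0.0496  0.0477] c 0.0005
top b 0 along [-0.0494  0.0489] c 0.0005
 b range [-0.0588  0.031 ] zrange 0.014 0.101
 handle 283 [[0.5943, -0.0583, 0.1141], [0.6008, -0.0074, 0.119], [0.6224, 0.0478, 0.1235]] fit x(y) [-0.0051  0.6031]
 cabfront [0.6556, 0.6536, 0.6502, 0.6492, 0.6555, 0.6562, 0.6561, 0.6562, 0.6557, 0.6563, 0.6558, 0.6554]
 obst 800 [(0.66, 0.2, np.float64(0.0)), (0.66, 0.28, np.float64(0.0)), (0.66, 0.36, np.float64(0.0)), (0.66, 0.44, np.float64(0.0)), (0.66, 0.52, np.float64(0.0)), (0.72, 0.2, np.float64(0.0)), (0.72, 0.28, np.float64(0.0)), (0.72, 0.36, np.float64(0.0)), (0.72, 0.44, np.float64(0.0)), (0.72, 0.52, np.float64(0.0)), (0.78, 0.2, np.float64(0.0)), (0.78, 0.28, np.float64(0.0)), (0.78, 0.36, np.float64(0.0)), (0.78, 0.44, np.float64(0.0)), (0.78, 0.52, np.float64(0.0)), (0.84, 0.2, np.float64(0.11)), (0.84, 0.28, np.float64(0.24)), (0.84, 0.36, np.float64(0.25)), (0.84, 0.44, np.float64(0.24)), (0.84, 0.52, np.float64(0
[... 343 characters left out ...]
, 0.653, 0.657, 0.6587, 0.6593, 0.659, 0.6583, 0.6582, 0.6582, 0.6581]
 obst 870 [(0.66, 0.2, np.float64(0.0)), (0.66, 0.28, np.float64(0.0)), (0.66, 0.36, np.float64(0.0)), (0.66, 0.44, np.float64(0.0)), (0.66, 0.52, np.float64(0.0)), (0.72, 0.2, np.float64(0.0)), (0.72, 0.28, np.float64(0.0)), (0.72, 0.36, np.float64(0.0)), (0.72, 0.44, np.float64(0.0)), (0.72, 0.52, np.float64(0.0)), (0.78, 0.2, np.float64(0.0)), (0.78, 0.28, np.float64(0.0)), (0.78, 0.36, np.float64(0.0)), (0.78, 0.44, np.float64(0.0)), (0.78, 0.52, np.float64(0.0)), (0.84, 0.2, np.float64(0.1)), (0.84, 0.28, np.float64(0.24)), (0.84, 0.36, np.float64(0.25)), (0.84, 0.44, np.float64(0.24)), (0.84, 0.52, np.float64(0.0))]
```

Measured grasp point on the cassette is (0.602, 0.318, 0.079), 68 mm up the plate, which implies its lower edge is at z≈0.017 against 16 mm stated. The handle is at (0.601, -0.005, 0.117), so the drawer is about 6 mm ajar. Next I move above the handle.

```bash
T='-.0325,-.0229,.0015,0,0,0'; 
python3 -m handwheel '[[-0.0325,-0.0229,0.0015,0,0,0],[-0.0325,-0.0229,0.0015,0,0,0],[-0.0325,-0.0229,0.0015,0,0,0],[-0.0325,-0.0229,0.0015,0,0,0],[-0.0325,-0.0229,0.0015,0,0,0],[-0.0325,-0.0229,0.0015,0,0,0],[-0.0325,-0.0229,0.0015,0,0,0],[-0.0325,-0.0229,0.0015,0,0,0]]' -0.06 30
python3 -m handwheel '[[-0.0325,-0.0229,0.0015,0,0,0],[-0.0325,-0.0229,0.0015,0,0,0],[-0.0325,-0.0229,0.0015,0,0,0],[-0.0325,-0.0229,0.0015,0,0,0],[-0.0325,-0.0229,0.0015,0,0,0],[-0.0325,-0.0229,0.0015,0,0,0],[-0.0325,-0.0229,0.0015,0,0,0],[-0.0325,-0.0229,0.0015,0,0,0]]'
python3 -m handwheel '[[-0.0325,-0.0229,0.0015,0,0,0],[-0.0325,-0.0229,0.0015,0,0,0],[0,0,0,0,0,7],[0,0,0,0,0,7],[0,0,0,0,0,7],[0,0,0,0,0,7],[0,0,0,0,0,7],[0,0,0,0,0,7]]'
python3 -m handwheel '[[0,0,0,0,0,7],[0,0,0,0,0,7],[0,0,0,0,0,7],[0,0,0,0,0,7],[0,0,0,0,0,6.3],[0,0,0,0,0,0],[0,0,0,0,0,0],[0,0,0,0,0,0]]'
python3 - <<'E'
from h import *
o=monitor.get_obs();print(o['q'].round(1),o['ee_pos'].round(4),o['tcp_rot'].round(2),o['opening'])
g=grab('wrist');save(g,'w1.png');X=cloud(g).reshape(-1,3);X=X[np.isfinite(X[:,0])]
k=(X[:,0]>.57)&(X[:,0]<.63)&(X[:,2]>.09)&(X[:,2]<.13)&(abs(X[:,1]+.005)<.035)
H=X[k];print(len(H),np.percentile(H,[3,50,97],axis=0).round(4).tolist())
E
```

```text
time: 0.77
ee_pos: [0.3404, 0.2928, 0.2361]
tcp_rot: [180.0, -0.0, 166.3]
wrist_force: [0.3, 0.5, 0.2]
opening: 0.0401
time: 1.43
ee_pos: [0.5496, 0.0529, 0.2239]
tcp_rot: [-180.0, -0.0, 166.2]
wrist_force: [0.2, 0.8, 0.4]
opening: 0.0401
time: 2.1
ee_pos: [0.6009, -0.0052, 0.2207]
tcp_rot: [-180.0, -0.0, 123.9]
wrist_force: [0.1, -0.5, 0.3]
opening: 0.0403
time: 2.77
ee_pos: [0.6009, -0.0051, 0.2211]
tcp_rot: [-180.0, -0.0, 90.2]
wrist_force: [0.0, -0.8, 0.7]
opening: 0.0403
[-0.5 11.6 14.5 92.9  0.  89.3] [ 0.6009 -0.0051  0.2211] [-179.98   -0.     90.17] 0.04028702874494424
898 [[0.5968, -0.0377, 0.1194], [0.6011, -0.0028, 0.1221], [0.6054, 0.0283, 0.1238]]
```

View pics/w1.png

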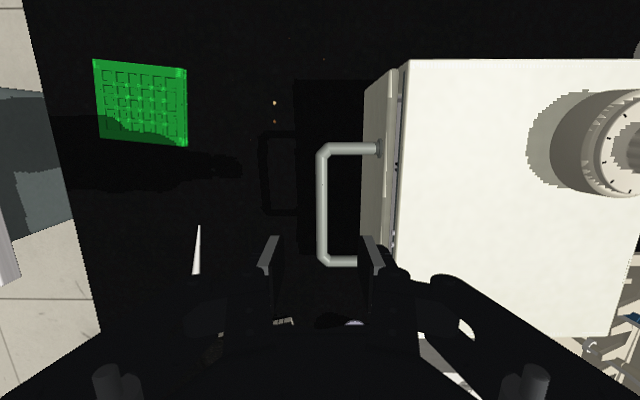

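The wrist view shows the handle bar between (322,150) and (322,262), with the fingers straddling it in x. Handle depth gives x=0.601 and a top at 0.122, which puts the bar centre at 0.117, as expected. Now I descend, grip and pull.

```bash
python3 -m handwheel '[[0,0,0.0265,0,0,0],[0,0,0.0265,0,0,0],[0,0,0.0265,0,0,0],[0,0,0.0265,0,0,0],[0,0,0,0,0,0],[0,0,0,0,0,0],[0,0,0,0,0,0],[0,0,0,0,0,0]]'
python3 -m handwheel '[[0,0,0,0,0,0],[0,0,0,0,0,0],[0,0,0,0,0,0],[0,0,0,0,0,0],[0,0,0,0,0,0],[0,0,0,0,0,0],[0,0,0,0,0,0],[0,0,0,0,0,0]]' -1 40
python3 -m handwheel '[[0,-0.008,0,0,0,0],[0,-0.016,0,0,0,0],[0,-0.02,0,0,0,0],[0,-0.02,0,0,0,0],[0,-0.02,0,0,0,0],[0,-0.02,0,0,0,0],[0,-0.016,0,0,0,0],[0,-0.01,0,0,0,0]]'
```

```text
time: 3.48
ee_pos: [0.602, -0.0051, 0.1176]
tcp_rot: [179.8, 0.0, 90.0]
wrist_force: [0.1, -0.3, -0.6]
opening: 0.0407
time: 4.15
ee_pos: [0.6015, -0.0051, 0.1165]
tcp_rot: [179.9, 0.0, 90.0]
wrist_force: [-0.1, -0.5, 6.6]
opening: 0.0086
time: 4.82
ee_pos: [0.4704, -0.0061, 0.1164]
tcp_rot: [179.9, 0.2, 89.9]
wrist_force: [2.9, -9.0, 3.4]
opening: 0.0088
```

```bash
python3 -m handwheel '[[0,-0.003,0,0,0,0],[0,-0.003,0,0,0,0],[0,-0.003,0,0,0,0],[0,-0.002,0,0,0,0],[0,-0.002,0,0,0,0],[0,-0.002,0,0,0,0],[0,-0.001,0,0,0,0],[0,-0.001,0,0,0,0]]'
```

```text
time: 5.48
ee_pos: [0.4575, -0.0063, 0.1165]
tcp_rot: [179.5, 0.2, 89.9]
wrist_force: [22.6, -8.4, -8.0]
opening: 0.0082
```

The force jumped to 22 N at x=0.4575, as predicted for the stop (0.457). I release the handle, rise and look into the drawer.

```bash
python3 -m handwheel '[[0,0.002,0,0,0,0],[0,0,0,0,0,0],[0,0,0,0,0,0],[0,0,0,0,0,0],[0,0,-0.01,0,0,0],[0,0,-0.03,0,0,0],[0,0,-0.04,0,0,0],[0,0,-0.04,0,0,0]]' -0.06 40
python3 -m handwheel '[[0,0.01,-0.04,0,0,0],[0,0.02,-0.03,0,0,0],[0,0.02,-0.02,0,0,0],[0,0,0,0,0,0],[0,0,0,0,0,0],[0,0,0,0,0,0],[0,0,0,0,0,0],[0,0,0,0,0,0]]'
python3 - <<'E'
from h import *
import pickle
for n in('wrist','top'):
    g=grab(n);save(g,n+'2.png');pickle.dump(g,open(n+'2.pkl','wb'))
    X=cloud(g).reshape(-1,3);X=X[np.isfinite(X[:,0])]
    k=(X[:,0]>.40)&(X[:,0]<.70)&(abs(X[:,1]+.005)<.1)
    X=X[k]
    print(n)
    for z0,z1 in((.018,.03),(.066,.077),(.1,.116),(.125,.14)):
        P=X[(X[:,2]>z0)&(X[:,2]<z1)]; print(z0,len(P),np.percentile(P,[1,50,99],axis=0).round(4).tolist() if len(P) else '')
    P=X[(X[:,2]>.095)&(X[:,2]<.118)&(X[:,0]>.52)&(X[:,0]<.65)];print(np.histogram(P[:,1],np.arange(-.1,.1,.005)))
E
python3 -c "
import cv2;a=cv2.imread('pics/top2.png')[150:270,300:450];cv2.imwrite('pics/t2c.png',cv2.resize(a,None,fx=4,fy=4,interpolation=3))"
```

```text
time: 6.15
ee_pos: [0.455, -0.0049, 0.2368]
tcp_rot: [-179.9, -0.0, 90.0]
wrist_force: [0.8, 0.3, 0.0]
opening: 0.0402
time: 6.82
ee_pos: [0.505, -0.005, 0.3246]
tcp_rot: [-179.9, -0.0, 90.0]
wrist_force: [-0.7, 0.6, 0.2]
opening: 0.0399
wrist
0.018 8317 [[0.5175, -0.0944, 0.0229], [0.5836, 0.0133, 0.0249], [0.6637, 0.085, 0.0287]]
0.066 2252 [[0.5197, -0.1012, 0.0663], [0.5999, 0.0039, 0.0714], [0.6667, 0.0875, 0.0766]]
0.1 1505 [[0.5438, -0.0772, 0.1007], [0.5949, -0.0669, 0.1101], [0.6595, 0.0948, 0.1126]]
0.125 1489 [[0.5052, -0.1022, 0.1289], [0.5106, 0.0071, 0.133], [0.6596, 0.0933, 0.1398]]
(array([  0,   0,   0,   0, 152, 258, 380,   0,   0,   0,   0,   0,   0,
         0,   0,   0,   0,   0,   0,   0,   0,   0, 368, 300,  83,   0,
         0,   0,   0,   0,   0,   0,   0,   0,   0,   0,   0,   0,   0]), array([-1.00000000e-01, -9.50000000e-02, -9.00000000e-02, -8.50000000e-02,
       -8.00000000e-02, -7.50000000e-02, -7.00000000e-02, -6.50000000e-02,
       -6.00000000e-02, -5.50000000e-02, -5.00000000e-02, -4.50000000e-02,
       -4.00000000e-02, -3.50000000e-02, -3.0000000
[... 1067 characters left out ...]
0e-02, -8.50000000e-02,
       -8.00000000e-02, -7.50000000e-02, -7.00000000e-02, -6.50000000e-02,
       -6.00000000e-02, -5.50000000e-02, -5.00000000e-02, -4.50000000e-02,
       -4.00000000e-02, -3.50000000e-02, -3.00000000e-02, -2.50000000e-02,
       -2.00000000e-02, -1.50000000e-02, -1.00000000e-02, -5.00000000e-03,
        8.32667268e-17,  5.00000000e-03,  1.00000000e-02,  1.50000000e-02,
        2.00000000e-02,  2.50000000e-02,  3.00000000e-02,  3.50000000e-02,
        4.00000000e-02,  4.50000000e-02,  5.00000000e-02,  5.50000000e-02,
        6.00000000e-02,  6.50000000e-02,  7.00000000e-02,  7.50000000e-02,
        8.00000000e-02,  8.50000000e-02,  9.00000000e-02,  9.50000000e-02]))
```

View pics/wrist2.png

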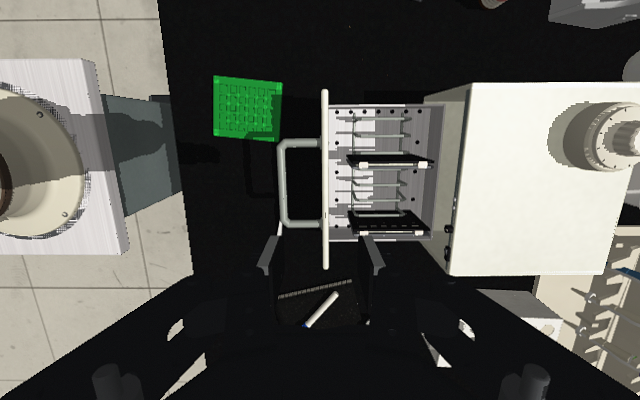

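The wrist view shows the open drawer with filed cassettes at (390,162) in place 2 and (388,224) in place 4. Places 1 (row ~125) and 3 (row ~185) are empty. I'll measure the hoop wires for place 1.

```bash
python3 - <<'E'
from h import *
import pickle
for n in('wrist','top'):
    g=pickle.load(open(n+'2.pkl','rb'));X=cloud(g).reshape(-1,3);X=X[np.isfinite(X[:,0])]
    k=(X[:,0]>.56)&(X[:,0]<.625)&(X[:,1]<.085)&(X[:,1]>-.1)&(X[:,2]>.064)&(X[:,2]<.078);P=X[k]
    hs,e=np.histogram(P[:,1],np.arange(-.1,.09,.002));print(n,'hoop y',[(round(e[i],3),int(hs[i])) for i in range(len(hs)) if hs[i]>0])
    for yc in(.075,.061,.047,-.014,-.04):
        Q=X[(abs(X[:,1]-yc)<.006)&(X[:,2]>.064)&(X[:,2]<.078)&(X[:,0]>.53)&(X[:,0]<.655)]
        if len(Q)>5: print('  y',yc,len(Q),'mean y',Q[:,1].mean().round(4),'z',np.percentile(Q[:,2],95).round(4),'x',np.percentile(Q[:,0],[1,99]).round(4),'slope',np.polyfit(Q[:,0],Q[:,1],1)[0].round(3))
    for yc in(.017,-.071):
        Q=X[(abs(X[:,1]-yc)<.02)&(X[:,2]>.104)&(X[:,2]<.116)&(X[:,0]>.525)&(X[:,0]<.655)]
        if len(Q)>5: print('  cass',yc,np.percentile(Q,[1,50,99],axis=0).round(4).tolist(),np.polyfit(Q[:,0],Q[:,1],1).round(3))
    E=X[(abs(X[:,2]-.131)<.005)&(X[:,0]>.49)&(X[:,0]<.53)&(abs(X[:,1])<.12)];print('  front slope',np.polyfit(E[:,1],E[:,0],1).round(4),np.percentile(E,[1,99],axis=0).round(4).tolist())
    print('  px of expected slot1 top wires',proj(g,[[.55,.075,.072],[.625,.075,.072],[.55,.047,.072],[.59,.061,.024]]).round(0).tolist())
E
python3 -c "
import cv2;a=cv2.imread('pics/wrist2.png')[80:250,310:450];cv2.imwrite('pics/w2c.png',cv2.resize(a,None,fx=4.2,fy=3.5,interpolation=2)[:600])"
```

```text
wrist hoop y [(np.float64(-0.1), 82), (np.float64(-0.098), 1), (np.float64(-0.072), 15), (np.float64(-0.07), 102), (np.float64(-0.068), 49), (np.float64(-0.066), 1), (np.float64(-0.064), 28), (np.float64(-0.062), 74), (np.float64(-0.06), 9), (np.float64(-0.042), 41), (np.float64(-0.04), 69), (np.float64(-0.038), 7), (np.float64(-0.02), 46), (np.float64(-0.018), 68), (np.float64(-0.016), 23), (np.float64(0.0), 4), (np.float64(0.002), 48), (np.float64(0.018), 35), (np.float64(0.02), 24), (np.float64(0.024), 46), (np.float64(0.026), 95), (np.float64(0.044), 2), (np.float64(0.046), 47), (np.float64(0.048), 96), (np.float64(0.068), 50), (np.float64(0.07), 94), (np.float64(0.084), 2)]
  y 0.075 111 mean y 0.0707 z 0.0738 x [0.5524 0.6227] slope -0.0
  y 0.047 169 mean y 0.0485 z 0.0738 x [0.552  0.6228] slope 0.004
  y -0.014 155 mean y -0.0173 z 0.0737 x [0.5528 0.6231] slope 0.003
  y -0.04 138 mean y -0.0396 z 0.0739 x [0.5525 0.6237] slope 0.015
  cass 0.017 [[0.5431, 0.0104, 0.1042], [0.5914, 0.0148, 0.1103], [0.6405, 0.0203, 0.1124]] [0.005 0.013]
  cass -0.071 [[0.5471, -0.0774, 0.1
[... 475 characters left out ...]
t64(0.024), 11), (np.float64(0.026), 19), (np.float64(0.028), 15), (np.float64(0.046), 12), (np.float64(0.048), 22), (np.float64(0.05), 11), (np.float64(0.068), 7), (np.float64(0.07), 24), (np.float64(0.072), 10)]
  y 0.075 46 mean y 0.071 z 0.0725 x [0.5514 0.6211] slope -0.0
  y 0.047 52 mean y 0.0489 z 0.0741 x [0.5519 0.6194] slope 0.011
  y -0.014 24 mean y -0.0169 z 0.0725 x [0.5505 0.6211] slope -0.002
  cass 0.017 [[0.5417, 0.011, 0.1042], [0.5913, 0.0164, 0.1082], [0.6386, 0.0213, 0.1122]] [0.002 0.015]
  front slope [-0.0098  0.5073] [[0.503, -0.0175, 0.1261], [0.5117, 0.0994, 0.1345]]
  px of expected slot1 top wires [[335.0, 223.0], [334.0, 191.0], [347.0, 222.0], [340.0, 210.0]]
```

View pics/w2c.png

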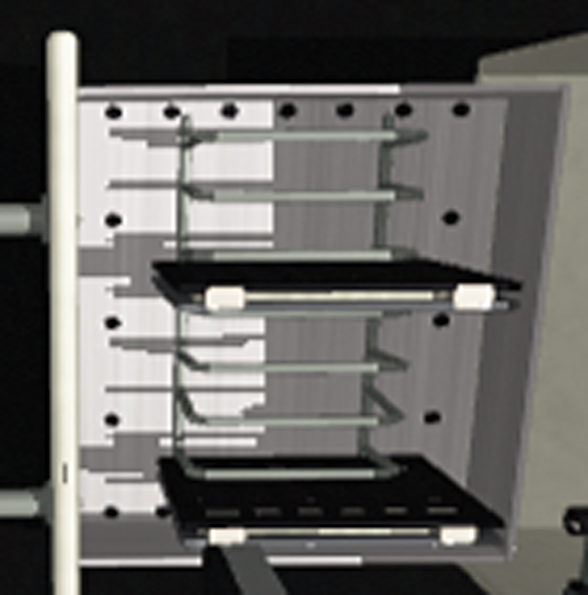

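Place 1 lies at y=0.0598, x=0.5875, and the two views agree within 1 mm. Its wire spacing is 22 mm and the wire tops are at z=0.073, both as stated. Next I move over the cassette and tilt.

```bash
python3 -m handwheel '[[0.035,0.0104,0.0084,0,0,0],[0.035,0.0104,0.0084,0,0,0],[0.035,0.0104,0.0084,0,0,0],[0.035,0.0104,0.0084,0,0,0],[0.035,0.0104,0.0084,0,0,0],[0.035,0.0104,0.0084,0,0,0],[0.035,0.0104,0.0084,0,0,0],[0.035,0.0104,0.0084,0,0,0]]' 0.17 40
python3 -m handwheel '[[0.035,0.0104,0.0084,0,0,0],[0.035,0.0104,0.0084,0,0,0],[0,0,0,0,0,-7],[0,0,0,0,0,-7],[0,0,0,0,0,-7],[0,0,0,0,0,-7],[0,0,0,0,0,-7],[0,0,0,0,0,-7]]'
python3 -m handwheel '[[0,0,0,0,0,-7],[0,0,0,0,0,-7],[0,0,0,0,0,-7],[0,0,0,0,0,-7],[0,0,0,0,0,-4.5],[0,0,0,6,0,0],[0,0,0,6,0,0],[0,0,0,6,0,0]]'
python3 -m handwheel '[[0,0,0,7,0,0],[0,0,0,0,0,0],[0,0,0,0,0,0],[0,0,0,0,0,0],[0,0,0,0,0,0],[0,0,0,0,0,0],[0,0,0,0,0,0],[0,0,0,0,0,0]]'
cat > to.py <<'E'
from h import *
def to(p,o=None):
    o=o or monitor.get_obs();M=R.from_euler('xyz',o['tcp_rot'],degrees=True).as_matrix();return (M.T@(np.array(p)-o['ee_pos'])).round(4)
E
python3 - <<'E'
from to import *
o=monitor.get_obs();print(o['q'].round(1),o['ee_pos'].round(4),o['tcp_rot'].round(2))
u=np.array([.113,.407,.906]);T=np.array([.6015,.3168,.077])
print('to Pa',to(T+.07*u),'to T',to(T))
Rw=R.from_euler('xyz',o['tcp_rot'],degrees=True).as_matrix()
Rt=np.c_[[-.964,.267,0],[.242,.873,-.423],[-.113,-.407,-.906]]
print('rotvec err',np.degrees(R.from_matrix(Rw.T@Rt).as_rotvec()).round(2))
g=grab('wrist');save(g,'w3.png');X=cloud(g).reshape(-1,3);X=X[np.isfinite(X[:,0])]
r=X-[.598,.308,.068];l=-Rt[:,0];y=Rt[:,1];a,b,c=r@l,r@u,r@y
m=(abs(c)<.012)&(abs(a)<.065)&(b>-.02)&(b<.045)
k=m&(b>.02);print(k.sum(),'top b',np.percentile(b[k],[50,99]).round(4),'a',np.percentile(a[k],[1,99]).round(4),'c',np.percentile(c[k],[1,99]).round(4))
E
```

```text
time: 7.58
ee_pos: [0.5892, 0.2766, 0.2576]
tcp_rot: [-180.0, 0.0, 90.0]
wrist_force: [0.5, -0.6, -0.3]
opening: 0.05
time: 8.25
ee_pos: [0.6099, 0.3448, 0.241]
tcp_rot: [-180.0, -0.0, 132.3]
wrist_force: [-0.7, -0.1, 0.4]
opening: 0.0498
time: 8.92
ee_pos: [0.6101, 0.3447, 0.2423]
tcp_rot: [-164.1, -0.0, 164.4]
wrist_force: [0.1, 0.4, 1.3]
opening: 0.0502
time: 9.58
ee_pos: [0.6034, 0.3391, 0.2386]
tcp_rot: [-157.9, 0.4, 164.5]
wrist_force: [0.2, -0.2, -0.3]
opening: 0.0497
[ 34.8  51.6  70.8 126.2 -14.2  52.5] [0.6034 0.3391 0.2386] [-157.9     0.45  164.51]
to Pa [-0.0034  0.0439  0.0881] to T [-0.0029  0.0404  0.158 ]
rotvec err [ 2.91  0.42 -0.18]
1128 top b [0.0303 0.0321] a [-0.048   0.0496] c [-0.0025  0.0074]
```

View pics/w3.png

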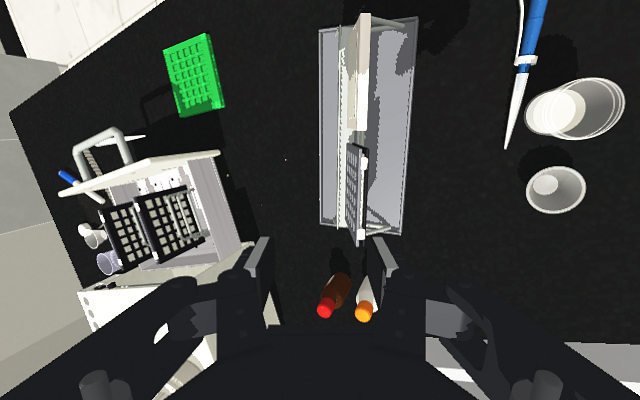

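The wrist view shows the cassette at (357,195), between the fingers and below them, and the dam at (360,75). The tilt stopped at 22° because joint 3 hit its range limit, meaning the arm is fully extended up here. Going lower and gripping 15 mm nearer the robot should give it room.

```bash
python3 -m handwheel '[[0.005,0.008,0.023,0,0,0],[0.005,0.01,0.023,0,0,0],[0.005,0.01,0.023,0,0,0],[0,0.01,0.023,0,0,0],[0,0,0,1.5,0,0],[0,0,0,1.4,0,0],[0,0,0,0,0,0],[0,0,0,0,0,0]]'
python3 - <<'E'
from to import *
o=monitor.get_obs();print(o['q'].round(1),o['ee_pos'].round(4),o['tcp_rot'].round(2))
u=np.array([.113,.407,.906]);T=np.array([.5870,.3208,.077])
print('to Pa',to(T+.07*u),'to T',to(T))
Rw=R.from_euler('xyz',o['tcp_rot'],degrees=True).as_matrix()
Rt=np.c_[[-.964,.267,0],[.242,.873,-.423],[-.113,-.407,-.906]]
print('rotvec err',np.degrees(R.from_matrix(Rw.T@Rt).as_rotvec()).round(2))
E
```

```text
time: 10.3
ee_pos: [0.5911, 0.3444, 0.1419]
tcp_rot: [-154.9, 0.3, 164.6]
wrist_force: [0.4, -0.3, -0.0]
opening: 0.0502
[ 36.2  46.   49.6 113.6 -15.5  54.5] [0.5911 0.3444 0.1419] [-154.91    0.35  164.56]
to Pa [-0.0023  0.0058 -0.0011] to T [-0.0019  0.0059  0.0689]
rotvec err [-0.07  0.34 -0.11]
```

```bash
python3 -m handwheel '[[-0.002,0.006,0,0,0.3,0],[0,0,0.012,0,0,0],[0,0,0.014,0,0,0],[0,0,0.014,0,0,0],[0,0,0.014,0,0,0],[0,0,0.01,0,0,0],[0,0,0.005,0,0,0],[0,0,0,0,0,0]]'
python3 -m handwheel '[[0,0,0,0,0,0],[0,0,0,0,0,0],[0,0,0,0,0,0],[0,0,0,0,0,0],[0,0,0,0,0,0],[0,0,0,0,0,0],[0,0,0,0,0,0],[0,0,0,0,0,0]]' -1 30
python3 - <<'E'
from to import *
o=monitor.get_obs();print(o['q'].round(1),o['ee_pos'].round(4),to([.587,.3208,.077]),o['opening'],o['wrist_force'].round(1))
E
```

```text
time: 10.97
ee_pos: [0.5863, 0.3198, 0.0765]
tcp_rot: [-154.8, 0.0, 164.4]
wrist_force: [0.6, -0.0, 0.5]
opening: 0.05
time: 11.63
ee_pos: [0.5865, 0.3205, 0.0773]
tcp_rot: [-154.8, 0.1, 164.4]
wrist_force: [0.9, 0.4, 5.6]
opening: 0.0097
[ 34.9  42.   36.2 104.1 -15.8  53.3] [0.5865 0.3205 0.0773] [-0.0004  0.0005  0.0001] 0.009675548093478998 [0.9 0.4 5.6]
```

The cassette is gripped with the opening at 9.7 mm and TCP within 1 mm of target. I lift off the stand, then untilt and square up.

```bash
python3 -m handwheel '[[0,0,-0.008,0,0,0],[0,0,-0.017,0,0,0],[0,0,-0.02,0,0,0],[-0.002,-0.0182,-0.0219,0,0,0],[-0.002,-0.0182,-0.0219,0,0,0],[-0.002,-0.0182,-0.0219,0,0,0],[-0.002,-0.0182,-0.0219,0,0,0],[0,0,0,0,0,0]]' -1 40
python3 -m handwheel '[[0,0,0,-6.3,0,0],[0,0,0,-6.3,0,0],[0,0,0,-6.3,0,0],[0,0,0,-6.3,0,0],[0,0,0,0,0,-5.2],[0,0,0,0,0,-5.2],[0,0,0,0,0,-5.2],[0,0,0,0,0,0]]'
python3 - <<'E'
from to import *
o=monitor.get_obs();print(o['q'].round(1),o['ee_pos'].round(4),o['tcp_rot'].round(2),to([.576,.0598,.228]),o['opening'],o['wrist_force'].round(1))
E
```

```text
time: 12.3
ee_pos: [0.5917, 0.3082, 0.2334]
tcp_rot: [-155.1, 0.3, 164.4]
wrist_force: [-0.4, 0.6, 0.0]
opening: 0.0096
time: 12.97
ee_pos: [0.5912, 0.309, 0.2272]
tcp_rot: [-179.3, -0.2, -179.8]
wrist_force: [1.4, 0.3, -1.2]
opening: 0.0095
[27.8 22.2 28.2 96.5 -0.5 27.6] [0.5912 0.309  0.2272] [-179.33   -0.2  -179.78] [ 0.0162 -0.2492  0.0022] 0.009473317004276862 [ 1.4  0.3 -1.2]
```

```bash
python3 -m handwheel '[[0.002,-0.031,0,0,0,0],[0.002,-0.0312,0,0,0,0],[0.002,-0.0312,0,0,0,0],[0.002,-0.0312,0,0,0,0],[0.002,-0.0312,0,0,0,0],[0.002,-0.0312,0,0,0,0],[0.002,-0.0312,0,0,0,0],[0.002,-0.0312,0,0,0,0]]'
python3 -m handwheel '[[0,0,0,0,0,0],[0,0,0,0,0,0],[0,0,0,0,0,0],[0,0,0,0,0,0],[0,0,0,0,0,0],[0,0,0,0,0,0],[0,0,0,0,0,0],[0,0,0,0,0,0]]'
python3 - <<'E'
from to import *
import pickle
o=monitor.get_obs();print(o['q'].round(1),o['ee_pos'].round(4),o['tcp_rot'].round(2),to([.576,.0598,.228]),o['wrist_force'].round(1))
for n in('wrist','top','scene'):
    g=grab(n);save(g,n+'4.png');pickle.dump(g,open(n+'4.pkl','wb'))
    X=cloud(g).reshape(-1,3);X=X[np.isfinite(X[:,0])]
    k=(X[:,0]>.50)&(X[:,0]<.66)&(abs(X[:,1]-.06)<.02)&(X[:,2]>.15)&(X[:,2]<.26)
    P=X[k];print(n,len(P))
    for z in np.arange(.15,.26,.01):
        Q=P[abs(P[:,2]-z)<.005]
        if len(Q)>8: print('  z',z.round(3),len(Q),'x',np.percentile(Q[:,0],[2,98]).round(4),'y',np.percentile(Q[:,1],[2,50,98]).round(4))
a=cv2.imread('pics/wrist4.png');b=cv2.imread('pics/scene4.png')[60:260,200:440]
cv2.imwrite('pics/m4.png',np.vstack([cv2.resize(a,(480,300)),cv2.resize(b,(360,300)).copy() if 0 else cv2.copyMakeBorder(cv2.resize(b,(360,300)),0,0,0,120,0)]))
E
```

```text
time: 13.63
ee_pos: [0.5752, 0.0586, 0.2301]
tcp_rot: [-179.3, -0.2, 179.8]
wrist_force: [0.9, -0.4, -1.7]
opening: 0.0097
time: 14.3
ee_pos: [0.5754, 0.0603, 0.2303]
tcp_rot: [-179.3, -0.2, -180.0]
wrist_force: [0.2, -0.1, -1.0]
opening: 0.0094
[ 6.3  8.9 12.4 93.7 -0.7  6.2] [0.5754 0.0603 0.2303] [-179.32   -0.19 -179.97] [-0.0006 -0.0004  0.0023] [ 0.2 -0.1 -1. ]
wrist 5543
  z 0.17 29 x [0.5411 0.5474] y [0.0536 0.059  0.0631]
  z 0.18 48 x [0.5411 0.5475] y [0.054  0.0585 0.063 ]
  z 0.19 55 x [0.5411 0.5476] y [0.054  0.0586 0.0634]
  z 0.2 74 x [0.5412 0.5475] y [0.0544 0.0593 0.0633]
  z 0.21 77 x [0.5413 0.5478] y [0.0545 0.0594 0.0637]
  z 0.22 264 x [0.5414 0.5686] y [0.0432 0.0591 0.076 ]
  z 0.23 544 x [0.5414 0.5687] y [0.0417 0.0587 0.0772]
  z 0.24 1200 x [0.5416 0.6006] y [0.0422 0.0598 0.0767]
  z 0.25 2804 x [0.5421 0.5957] y [0.0505 0.0598 0.0689]
  z 0.26 448 x [0.5615 0.5838] y [0.0419 0.0661 0.0775]
top 0
scene 503
  z 0.17 72 x [0.5433 0.6198] y [0.056  0.0627 0.0643]
  z 0.18 39 x [0.5425 0.6095] y [0.0549 0.0619 0.0638]
  z 0.19 44 x [0.5429 0.5956] y [0.0553 0.0625 0.0642]
  z 0.2 34 x [0.5427 0.6002] y [0.0548 0.0629 0.0643]
  z 0.21 30 x [0.5434 0.6371] y [0.0562 0.0629 0.0668]
  z 0.22 42 x [0.5426 0.6408] y [0.0557 0.0634 0.0756]
  z 0.23 63 x [0.5432 0.6399] y [0.0566 0.0635 0.0774]
  z 0.24 60 x [0.5434 0.6417] y [0.0437 0.0639 0.0776]
  z 0.25 99 x [0.5437 0.6413] y [0.0502 0.0602 0.0755]
  z 0.26 15 x [0.5635 0.5843] y [0.0457 0.0713 0.0785]
```

View pics/m4.png

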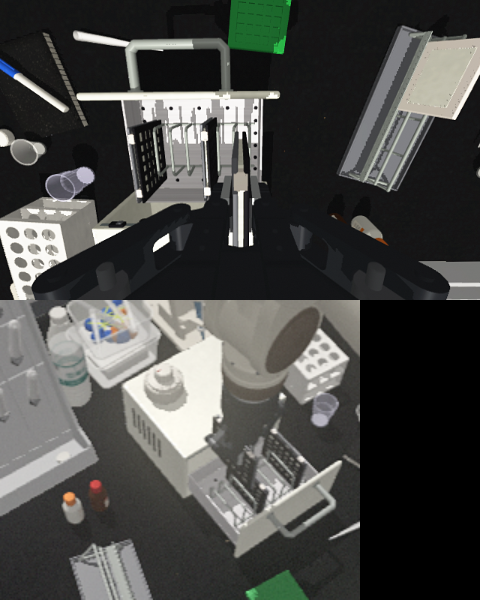

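The montage shows the cassette hanging upright over place 1 and the dam alone on the stand. The plate spans x 0.5415–0.641 with its mid-plane at y≈0.059, leaning about 0.8°. I'll correct that, lower to just above the hoops and re-measure.

```bash
python3 -m handwheel '[[0,0.0005,0,-0.8,0,0],[0,0,0.01,0,0,0],[0,0,0.018,0,0,0],[0,0,0.02,0,0,0],[0,0,0.018,0,0,0],[0,0,0.01,0,0,0],[0,0,0.004,0,0,0],[0,0,0,0,0,0]]'
python3 - <<'E'
from to import *
import pickle
o=monitor.get_obs();print(o['ee_pos'].round(4),o['tcp_rot'].round(2),o['wrist_force'].round(1))
g=grab('wrist');save(g,'w5.png')
X=cloud(g).reshape(-1,3);X=X[np.isfinite(X[:,0])]
for z in np.arange(.08,.14,.01):
    Q=X[(abs(X[:,2]-z)<.005)&(abs(X[:,1]-.06)<.009)&(X[:,0]>.53)&(X[:,0]<.551)]
    if len(Q)>8: print('  z',z.round(3),len(Q),'y',np.percentile(Q[:,1],[2,50,98]).round(4))
for a,b in((.062,.085),(.04,.055)):
    Q=X[(X[:,2]>.064)&(X[:,2]<.078)&(X[:,0]>.551)&(X[:,0]<.63)&(X[:,1]>a)&(X[:,1]<b)];print('wire',len(Q),Q[:,1].mean().round(4))
E
```

```text
time: 15.12
ee_pos: [0.5747, 0.0603, 0.1495]
tcp_rot: [179.9, -0.3, 180.0]
wrist_force: [0.6, 0.8, -1.0]
opening: 0.0094
[0.5747 0.0603 0.1495] [179.88  -0.27 179.99] [ 0.6  0.8 -1. ]
  z 0.09 32 y [0.0546 0.0593 0.064 ]
  z 0.1 49 y [0.0548 0.0599 0.0643]
  z 0.11 52 y [0.0546 0.0599 0.064 ]
  z 0.12 75 y [0.0548 0.0598 0.0639]
  z 0.13 82 y [0.0548 0.0593 0.064 ]
  z 0.14 95 y [0.0549 0.0598 0.0642]
wire 308 0.074
wire 261 0.0477
```

The plate is upright with its mid at y=0.0595, against the slot at 0.0598. I lower it in, slowly at the end.

```bash
python3 -m handwheel '[[0,0.0003,0.006,0,0,0],[0,0,0.008,0,0,0],[0,0,0.008,0,0,0],[0,0,0.008,0,0,0],[0,0,0.007,0,0,0],[0,0,0.006,0,0,0],[0,0,0.004,0,0,0],[0,0,0.002,0,0,0]]'
python3 -m handwheel '[[0,0,0.001,0,0,0],[0,0,0.001,0,0,0],[0,0,0.001,0,0,0],[0,0,0.001,0,0,0],[0,0,0.001,0,0,0],[0,0,0.001,0,0,0],[0,0,0,0,0,0],[0,0,0,0,0,0]]'
```

```text
time: 15.83
ee_pos: [0.5747, 0.0608, 0.1005]
tcp_rot: [179.9, -0.2, 180.0]
wrist_force: [-0.6, -0.8, -0.6]
opening: 0.0095
time: 16.5
ee_pos: [0.575, 0.0609, 0.0954]
tcp_rot: [179.9, -0.2, 180.0]
wrist_force: [0.4, 1.1, -0.7]
opening: 0.0094
```

```bash
python3 -m handwheel '[[0,0,0.0008,0,0,0],[0,0,0.0008,0,0,0],[0,0,0.0008,0,0,0],[0,0,0.0008,0,0,0],[0,0,0.0008,0,0,0],[0,0,0,0,0,0],[0,0,0,0,0,0],[0,0,0,0,0,0]]'
python3 -m handwheel '[[0,0,0.0005,0,0,0],[0,0,0.0005,0,0,0],[0,0,0.0005,0,0,0],[0,0,0.0005,0,0,0],[0,0,0,0,0,0],[0,0,0,0,0,0],[0,0,0,0,0,0],[0,0,0,0,0,0]]'
```

```text
time: 17.17
ee_pos: [0.5752, 0.0609, 0.0917]
tcp_rot: [179.9, -0.2, 180.0]
wrist_force: [-0.3, -0.6, 2.4]
opening: 0.0093
time: 17.83
ee_pos: [0.5761, 0.0609, 0.0917]
tcp_rot: [179.9, 0.0, 180.0]
wrist_force: [-0.4, -1.2, 13.4]
opening: 0.0095
```

Contact is at TCP z=0.0917, within 2 mm of the expected floor height, and the force rose to 13 N without any further descent. The cassette is standing on the floor. I relieve the load, open to 30 mm, wait, then rise straight up.

```bash
python3 -m handwheel '[[0,0,-0.0015,0,0,0],[0,0,0,0,0,0],[0,0,0,0,0,0],[0,0,0,0,0,0],[0,0,0,0,0,0],[0,0,0,0,0,0],[0,0,0,0,0,0],[0,0,0,0,0,0]]'
python3 -m handwheel '[[0,0,0,0,0,0],[0,0,0,0,0,0],[0,0,0,0,0,0],[0,0,0,0,0,0],[0,0,-0.005,0,0,0],[0,0,-0.01,0,0,0],[0,0,-0.01,0,0,0],[0,0,-0.015,0,0,0]]' -0.3 40
python3 -m handwheel '[[0,0,-0.025,0,0,0],[0,0,-0.035,0,0,0],[0,0,-0.04,0,0,0],[0,0,-0.04,0,0,0],[0.02,-0.01,0,0,0,0],[0.03,-0.02,0,0,0,0],[0.03,-0.02,0,0,0,0],[0.02,-0.01,0,0,0,0]]'
python3 - <<'E'
from to import *
import pickle
o=monitor.get_obs();print(o['ee_pos'].round(4),o['tcp_rot'].round(2),o['opening'])
for n in('wrist','scene'):
    g=grab(n);save(g,n+'6.png')
    X=cloud(g).reshape(-1,3);X=X[np.isfinite(X[:,0])]
    for yc in(.0598,.0156,-.0725):
        Q=X[(abs(X[:,1]-yc)<.012)&(X[:,2]>.102)&(X[:,2]<.125)&(X[:,0]>.525)&(X[:,0]<.652)]
        if len(Q)>5: print(n,yc,len(Q),np.percentile(Q,[2,50,98],axis=0).round(4).tolist())
a=cv2.imread('pics/wrist6.png');cv2.imwrite('pics/m6.png',a)
E
```

```text
time: 18.5
ee_pos: [0.5753, 0.0609, 0.0917]
tcp_rot: [179.9, -0.1, 180.0]
wrist_force: [-0.9, -1.0, 7.6]
opening: 0.0095
time: 19.17
ee_pos: [0.5749, 0.0608, 0.1316]
tcp_rot: [179.9, -0.2, 180.0]
wrist_force: [1.1, 0.5, -0.3]
opening: 0.0297
time: 19.83
ee_pos: [0.4737, -0.0007, 0.2729]
tcp_rot: [179.9, -0.1, 180.0]
wrist_force: [-0.4, -0.6, 0.2]
opening: 0.0297
[ 0.4737 -0.0007  0.2729] [ 1.7990e+02 -9.0000e-02  1.7998e+02] 0.02971987962918306
wrist 0.0156 673 [[0.5438, 0.0094, 0.1038], [0.5901, 0.0146, 0.1105], [0.6392, 0.0194, 0.1121]]
wrist -0.0725 76 [[0.5471, -0.0784, 0.1027], [0.5526, -0.0756, 0.1101], [0.5597, -0.0699, 0.1119]]
scene 0.0598 179 [[0.5447, 0.0552, 0.1026], [0.5903, 0.0613, 0.109], [0.6414, 0.0653, 0.1135]]
scene 0.0156 174 [[0.5469, 0.0097, 0.1027], [0.592, 0.0157, 0.1087], [0.6417, 0.0207, 0.113]]
scene -0.0725 127 [[0.5547, -0.0776, 0.1021], [0.61, -0.0705, 0.1084], [0.6472, -0.0673, 0.1123]]
```

View pics/m6.png

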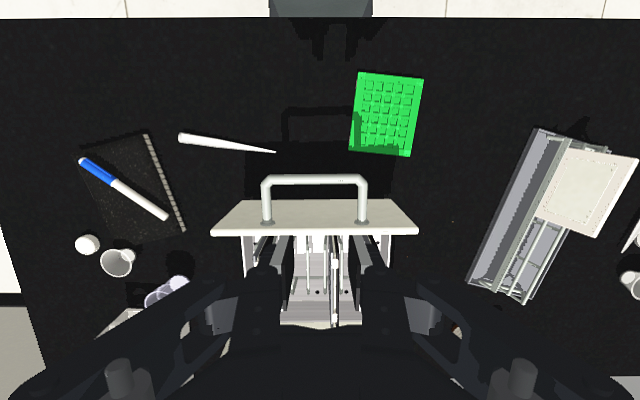

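The scene depth shows the cassette in place 1 upright: y 0.055–0.065, x 0.545–0.641, top at 0.113, level with the filed ones. The dam is still on the stand at (590,190) in the wrist view. Now I turn and re-grip the handle.

```bash
python3 -m handwheel '[[0.0167,-0.0043,0,0,0,7],[0,0,0,0,0,7],[0,0,0,0,0,7],[0,0,0,0,0,7],[0,0,0,0,0,7],[0,0,0,0,0,7],[0,0,0,0,0,7],[0,0,0,0,0,7]]' -0.06 40
python3 -m handwheel '[[0,0,0,0,0,7],[0,0,0,0,0,7],[0,0,0,0,0,7],[0,0,0,0,0,7],[0,0,0,0,0,6],[0,0,0,0,0,0],[0,0,0,0,0,0],[0,0,0,0,0,0]]'
python3 - <<'E'
from to import *
o=monitor.get_obs();print(o['ee_pos'].round(4),o['tcp_rot'].round(2))
g=grab('wrist');X=cloud(g).reshape(-1,3);X=X[np.isfinite(X[:,0])]
H=X[(X[:,0]>.43)&(X[:,0]<.49)&(X[:,2]>.1)&(X[:,2]<.13)&(abs(X[:,1]+.005)<.035)]
print(len(H),np.percentile(H,[3,50,97],axis=0).round(4).tolist())
E
```

```text
time: 20.6
ee_pos: [0.4594, -0.0035, 0.2721]
tcp_rot: [-180.0, -0.2, 123.7]
wrist_force: [0.1, 0.3, -0.6]
opening: 0.0401
time: 21.27
ee_pos: [0.4591, -0.0037, 0.2716]
tcp_rot: [-179.8, -0.1, 90.2]
wrist_force: [0.9, 0.1, -0.0]
opening: 0.0402
[ 0.4591 -0.0037  0.2716] [-1.7984e+02 -1.3000e-01  9.0210e+01]
636 [[0.4539, -0.0379, 0.1193], [0.4589, -0.0021, 0.122], [0.4632, 0.0283, 0.1238]]
```

```bash
python3 -m handwheel '[[0,0,0.02,0,0,0],[0,0,0.03,0,0,0],[0,0,0.03,0,0,0],[0,0,0.03,0,0,0],[0,0,0.025,0,0,0],[0,0,0.015,0,0,0],[0,0,0.005,0,0,0],[0,0,0,0,0,0]]'
python3 -m handwheel '[[0,0,0,0,0,0],[0,0,0,0,0,0],[0,0,0,0,0,0],[0,0,0,0,0,0],[0,0,0,0,0,0],[0,0,0,0,0,0],[0,0,0,0,0,0],[0,0,0,0,0,0]]' -1 40
python3 -m handwheel '[[0,0.003,0,0,0,0],[0,0.006,0,0,0,0],[0,0.009,0,0,0,0],[0,0.01,0,0,0,0],[0,0.01,0,0,0,0],[0,0.01,0,0,0,0],[0,0.01,0,0,0,0],[0,0.01,0,0,0,0]]'
python3 -m handwheel '[[0,0.01,0,0,0,0],[0,0.01,0,0,0,0],[0,0.01,0,0,0,0],[0,0.01,0,0,0,0],[0,0.01,0,0,0,0],[0,0.008,0,0,0,0],[0,0.006,0,0,0,0],[0,0.003,0,0,0,0]]'
```

```text
time: 21.98
ee_pos: [0.4578, -0.0034, 0.1153]
tcp_rot: [-179.7, -0.1, 90.1]
wrist_force: [-0.0, -0.2, 0.1]
opening: 0.0403
time: 22.65
ee_pos: [0.4591, -0.0035, 0.1177]
tcp_rot: [-180.0, -0.1, 90.0]
wrist_force: [-0.5, 0.8, 7.6]
opening: 0.0084
time: 23.32
ee_pos: [0.5275, -0.0029, 0.1177]
tcp_rot: [-180.0, -0.2, 90.0]
wrist_force: [-2.1, 3.8, 9.3]
opening: 0.0085
time: 23.98
ee_pos: [0.5949, -0.0023, 0.1177]
tcp_rot: [-180.0, -0.2, 90.1]
wrist_force: [-2.0, 6.5, 10.5]
opening: 0.0085
```

```bash
python3 -m handwheel '[[0,0.003,0,0,0,0],[0,0.003,0,0,0,0],[0,0.002,0,0,0,0],[0,0.002,0,0,0,0],[0,0.002,0,0,0,0],[0,0.002,0,0,0,0],[0,0.001,0,0,0,0],[0,0.001,0,0,0,0]]'
python3 -m handwheel '[[0,0.0005,0,0,0,0],[0,0.0005,0,0,0,0],[0,0.0005,0,0,0,0],[0,0,0,0,0,0],[0,0,0,0,0,0],[0,0,0,0,0,0],[0,0,0,0,0,0],[0,0,0,0,0,0]]'
```

```text
time: 24.65
ee_pos: [0.6079, -0.0022, 0.1177]
tcp_rot: [-179.7, -0.3, 90.1]
wrist_force: [-18.7, 5.7, 17.6]
opening: 0.0085
time: 25.32
ee_pos: [0.6079, -0.0022, 0.1176]
tcp_rot: [-179.5, -0.3, 90.1]
wrist_force: [-22.8, 5.3, 18.2]
opening: 0.0087
```

The drawer bottomed out at x=0.6079, 150 mm from the stop position, with the force rising to 23 N. I release, rise, back off and check.

```bash
python3 -m handwheel '[[0,0,0,0,0,0],[0,0,0,0,0,0],[0,0,0,0,0,0],[0,0,0,0,0,0],[0,0,0,0,0,0],[0,0,-0.01,0,0,0],[0,0,-0.03,0,0,0],[0,0,-0.04,0,0,0]]' -0.06 40
python3 -m handwheel '[[0,0,-0.04,0,0,0],[0,-0.02,-0.02,0,0,0],[0,-0.03,-0.01,0,0,0],[0,-0.04,0,0,0,0],[0,-0.04,0,0,0,0],[0,-0.04,0,0,0,0],[0,-0.04,0,0,0,0],[0,-0.02,0,0,0,0]]'
python3 -m handwheel '[[0,0,0,0,0,0],[0,0,0,0,0,0],[0,0,0,0,0,0],[0,0,0,0,0,0],[0,0,0,0,0,0],[0,0,0,0,0,0],[0,0,0,0,0,0],[0,0,0,0,0,0]]'
python3 - <<'E'
from to import *
o=monitor.get_obs();print(o['ee_pos'].round(4),o['wrist_force'].round(1))
for n in('wrist','top','scene'):
    g=grab(n);save(g,n+'7.png');X=cloud(g).reshape(-1,3);X=X[np.isfinite(X[:,0])]
    H=X[(X[:,0]>.57)&(X[:,0]<.625)&(X[:,2]>.109)&(X[:,2]<.13)&(abs(X[:,1]+.005)<.035)]
    if len(H): print(n,'handle',len(H),np.percentile(H,[3,50,97],axis=0).round(4).tolist())
    F=X[(X[:,0]>.63)&(X[:,0]<.68)&(X[:,2]>.05)&(X[:,2]<.125)&(abs(X[:,1]+.005)<.09)]
    if len(F): print('  drawer front x',np.median(F[:,0]).round(4))
    F=X[(X[:,0]>.63)&(X[:,0]<.67)&(X[:,2]>.141)&(X[:,1]>0)&(X[:,1]<.08)]
    if len(F): print('  cab front',F[:,0].min().round(4))
a=cv2.imread('pics/wrist7.png');b=cv2.imread('pics/scene7.png')
cv2.imwrite('pics/m7.png',np.vstack([cv2.resize(a,(480,300)),cv2.resize(b,(480,300))]))
E
```

```text
time: 25.98
ee_pos: [0.61, -0.0038, 0.1938]
tcp_rot: [-179.5, -0.1, 90.0]
wrist_force: [1.3, -0.1, -0.6]
opening: 0.04
time: 26.65
ee_pos: [0.3782, -0.0039, 0.2675]
tcp_rot: [-179.9, -0.1, 90.0]
wrist_force: [-0.3, 0.1, -1.0]
opening: 0.0401
time: 27.32
ee_pos: [0.3816, -0.0038, 0.2662]
tcp_rot: [-179.8, -0.1, 90.0]
wrist_force: [0.5, 0.3, -1.0]
opening: 0.0402
[ 0.3816 -0.0038  0.2662] [ 0.5  0.3 -1. ]
wrist handle 873 [[0.6019, -0.0374, 0.116], [0.6044, -0.0033, 0.1216], [0.6104, 0.028, 0.1236]]
  drawer front x 0.6555
  cab front 0.6557
top handle 135 [[0.6004, -0.0374, 0.1145], [0.6046, -0.0015, 0.1189], [0.6101, 0.0261, 0.1236]]
  drawer front x 0.6537
  cab front 0.6548
scene handle 99 [[0.6037, -0.0372, 0.1156], [0.6074, -0.0043, 0.1213], [0.6127, 0.0279, 0.1243]]
  drawer front x 0.6569
  cab front 0.6585
```

View pics/m7.png

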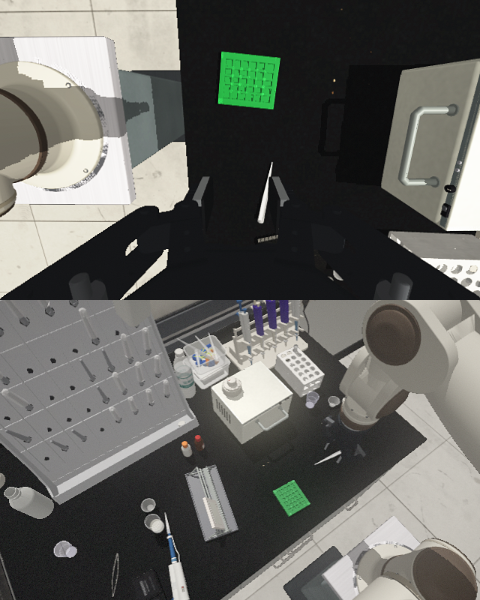

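The montage shows the drawer closed and flush at (255,400). Its front is at x=0.6555 and the cabinet front at 0.6557. The dam is on the stand and nothing else is disturbed.

```bash
python3 -c "
from workcell import order;print(order.job_done())"
```

```text
the job is handed in; nothing more can be done
None
```

The cassette is put away in place 1 of the rack, the drawer is fully home, and I handed the job in at 27.5 s. I chose place 1 because it has only one filed neighbour.

- **Drawer out:** I pulled it by the handle until the force rose to 23 N at x≈0.458, where I expected the stop.
- **Cassette:** I gripped it on the stand at its 25° lean, 15 mm off-centre to stay in reach, and lowered it into place 1. It touched the floor with the tool 1.7 mm higher than calculated, within the calibration error. I pressed it to 13 N, eased off and let go.
- **After release:** It stood upright at y≈0.060, with its top at about 0.113 m, level with the two filed cassettes, which had not moved.
- **Drawer home:** I pushed until it stopped with 23 N, about 149 mm from the stop position. The front reads flush with the cabinet to 0.2–1.6 mm in the three cameras.
- **Last checks:** The white plate is still on the stand, and the gripper is open and well clear. The rack could not be seen once the drawer was closed, so I did not check the cassettes again after the push.
- **Went wrong on the way:** Above the stand, joint 3 reached the end of its range and stopped the tilt at 22°. It reached 25° lower down.

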